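Open the scale's battery hatch with the slot key

TASK

Take the orange slot key from its wooden stand, feel its blade into the brass slotted lock on the counter scale's battery hatch without forcing it, and turn the lock counter-clockwise until the sprung hatch is free and pops up. Then put the key back upright in its stand, fully home, and leave the ribbon roll, the jar and the hand stamp where they are.

Things in the scene. Friction and masses are not known exactly. Their poses are not given: they have to be found in the camera images.
- scale: White counter scale, 150 x 230 mm, 64 mm high, fixed to the worktop. Origin at the centre of its underside, z up, front faces -x. A steel weighing pan is on its -y half; a grey battery hatch, 124 x 84 mm, top 54 mm above the worktop, covers its +y half. It must not be pushed with more than 35 N.
- lock (a point): Centre of the upper face of the brass lock head on the shut hatch, 62 mm above the worktop (fixed to the scale; axes as scale). Head 26 mm across; straight slot 5 mm wide, 6.5 mm deep, right across it, open at both ends. The slot lies anywhere from 0 (along this x axis, red mark) to 1.0 rad counter-clockwise of it, seen from above; the angle is not measured: look or feel for it.
- open_mark (a point): Green mark on the hatch (place while shut), beside the lock head, where the slot points when open. The lock is stiff (0.1 N m) and stays where left. Turned counter-clockwise it frees the hatch at about 1.3 rad and stops hard at 1.57 rad, measured from the x axis of lock. The blade has up to 0.15 rad of play in the slot.
- hatch (a joint): Opening angle of the grey battery hatch: 0 to 0.02 shut and locked, 0.6 fully open. Its hinge is along its far (+x) edge, 90 mm from the lock; once the lock is turned far enough a light spring lifts the hatch by itself as the key is lifted away, its front edge rising 70 mm in about 2 s.
- key_mid (a point): Centre, 27 mm above the blade's tip, of the loose slot key: 50 g, 54 mm tall, standing blade down. z up, y along the blade's width, x across its thickness. Orange grip: 14 mm (x) by 28 mm (y), the upper 34 mm, taken from above across its 14 mm flats. Steel blade: the lower 20 mm, 18 mm wide, 3.2 mm thick, its last 4 mm 16.5 mm wide and 2.6 mm thick.
- key_tip (a point): Middle of the lower end of the key's blade, axes as key_mid.
- stand_slot (a point): Centre of the slot's mouth in the top face of the wooden key stand (fixed block 64 x 56 mm, 26 mm high). The slot is 7 mm (x) by 22 mm (y) and 22 mm deep. The key is home when the blade is in the slot and the lower end of its grip rests on the top face, so that key_mid is 7 mm above this point. z up.
- ribbon: Roll of gold ribbon lying flat, 64 mm across, 20 mm high, a bystander. Origin under its centre.
- jar: Glass jar with a gold lid, 63 mm across, 85 mm high, a bystander. Origin under its centre.
- stamp: Wooden hand stamp with a turned knob, base 30 x 46 mm, 60 mm high, a bystander. Origin under its centre.

How it is judged:
By the outcome, as a careful person would: the job done as asked, in the order asked, and still so for the second after the job is handed in, with the robot touching nothing.
It also fails if it takes over 58 s, if anything falls off the work surface, if the arm or the gripper's body presses on something with over 40 N, if the wrist force passes 120 N, or if a joint passes its speed limit or range.

ROBOT

A 6-joint arm with a two-finger parallel gripper is mounted at the origin on the work surface; the furniture and walls round the work are solid. World frame = base frame: x ahead of the robot, y to its left, z up, the work surface at z = 0. Lengths are in mm, angles in degrees, forces in N, time in s.
With the tool pointing down it reaches from about 350 to 850 mm from the base axis. Payload 8.1 kg.
Tool frame: the origin (TCP) lies at the very end of the fingers, on their centre line; the grasp point (between the pads) lies 19 mm behind it; z points along the fingers, y is the line along which they close (so a half turn about z gives the same grasp; the last joint's range is limited). The gripper opens to 85 mm and grips with 20 to 120 N. Pads are 22 mm wide; open, the fingers measure 114 mm over their backs; the gripper's body (76 mm by 85 mm) begins 54 mm behind the grasp point. The pads swing forward as they close: fully open they stand 13 mm farther back than shut.
Start: joints at [67.07, 7.471, 85.268, -0, 87.261, -4.893], TCP at [185.754, 570.527, 231.292] pointing down, gripper open.
Joint ranges: [-169.43, 169.43], [-51.17, 129.36], [1.28, 143.12], [-76.62, 256.62], [0, 156.53], [-152.29, 152.29]. Speed limits (degrees/s): [136.94, 136.94, 159.86, 180, 180, 180].

INTERFACE

Orientations are given as [roll, pitch, yaw] about the fixed x, y, z axes, in that order (R = Rz(yaw) Ry(pitch) Rx(roll)).
In Python, from bench import sense, eyes, job, models gives the robot as it stands. The module is installed in compiled form; this text tells all that it offers.
- The arm moves only by the tool apply_moves, never from a script. Its argument "rows" is a list of rows, each a list of 6 numbers: the shift along the tool's x, y, z in mm, then the turn, a rotation vector about the tool's x, y, z in rad. In form: [[dx, dy, dz, rx, ry, rz], ...]. A call has exactly 5 rows; each row shifts and turns the commanded pose from where the row before left it, along the tool's axes as they then stand; what a row does not reach is not made up. A row lasts 1/8 s, in which the tool goes at most 62.5 mm and 10.7 degrees, less where a joint would pass 70% of its speed; a pose out of reach is approached as far as the arm can. A call is refused whole if a number of a shift passes 62.5 or a number of a turn 0.188, either way. A call with a gripper value outside its range is refused whole. "fingers" is the finger opening in mm, from 0 to 85.4, set as the call begins (left out, the last holds). The fingers move at their own pace and stop on an object; "grip_force" is the grip in N (left out, the last holds). Time passes only in rows, so rows that do not move let the fingers close, or fill a call up. It gives the time, the measured TCP pose, the force, the opening and the grip force at its end, in the units of the state.
- sense(): the state, without advancing time (a new reading comes with each control period).
- eyes.snapshot(name): name is "scene" or "side" or "wrist"; returns (picture, depth): 384x512x3 uint8, red, green, blue; 384x512 float32, mm along the optical axis (not along the pixel's ray), 0 where there is no reading.
- eyes.get_calibration(name): a dict with "intrinsics" (3x3 intrinsics, pixels), "R" (3x3) and "t" (3): a world point X has camera coordinates R X + t; the wrist camera has in their place "mount" (4x4, takes a point from camera to tool coordinates, whose origin is the TCP and whose axes are the flange's). Camera axes: x right, y down, z forward; pixel columns grow to the right and rows downward; lengths in mm; the calibration is good to about 2 mm. A picture is of the moment at which its call begins: read the wrist's pose just before it. get_calibration takes no time and is no camera call.
- job.hand_in(): hands the job in; it is judged then, once.
Trained networks look in the newest picture that a camera, given by its name, has taken for a name from the list of things; names that differ only in an ending like _2 or _b are one class to them, and where a whole thing is asked for, a point or a joint stands for the part that bears it (a point fixed in the world has none). Each returns a list of dicts, best first, with "confidence" (0 to 1); they miss things now and then, are a little off and sometimes report something else, mostly with a low value. They report only what shows in the picture. A call takes as long as a camera call.
- models.boxes_of(name, camera): "xyz" ([x, y, z] in mm, in world coordinates, good to about 4 mm: the middle of the surface that is visible of it).
- models.cut_out(name, camera): "pixels" (384x512 bool, what is visible of it).
- models.place_of(name, camera): "xyz" ([x, y, z] in mm, in world coordinates, good to about 4 mm: a listed point, or the origin of a listed thing).
The state is a dict: "time": time; "joint_pos": joint angles; "qd": joint speeds; "joint_efforts": joint torques, N m; "tool_pos": TCP position; "tcp_rot": TCP orientation; "ft_force": force on the tool from outside, world axes, zero at the start; "wrist_torque": the same for the moment, N m; "finger_gap": finger opening in mm; "grip_force": force on a finger pad.
Only numpy, scipy, OpenCV 4.12 (cv2) and the standard library are available. Lean on these libraries where they do the work, as an engineer would, in place of code of your own. Each camera call takes 0.05 s, during which the arm holds its last target. There are 200 camera calls.

## Working session

There is one attempt and no reset: what is moved stays moved. The work goes in short steps, Python scripts to look and compute and a tool call to move; the robot and the scene stay as the last step left them, time stands still between calls to the robot, and variables do not carry over. Pictures are saved under pics/ and viewed, at most 10 in all, crops included, and the job is handed in when it is done.

Besides the shell and the picture viewer there is one more tool, called after "Emit:" as name([rows], argument=value, ...), one row to a line, values as JSON. apply_moves: Moves the arm, as the interface text tells. Its arguments: {"type":"object","properties":{"rows":{"type":"array"},"fingers":{"type":"number"},"grip_force":{"type":"number"}},"required":["rows"]}

```bash
mkdir -p pics; cat > h.py <<'E'
import numpy as np, cv2
from bench import sense, eyes, job, models
from scipy.spatial.transform import Rotation as Ro
def snap(n,f=None):
    s=sense(); p,d=eyes.snapshot(n)
    if f: cv2.imwrite(f,p[:,:,::-1])
    return s,p,d
def cloud(n,d,s):
    c=eyes.get_calibration(n); K=np.array(c["intrinsics"])
    v,u=np.mgrid[:384,:512]; P=np.stack([(u-K[0,2])/K[0,0]*d,(v-K[1,2])/K[1,1]*d,d],-1)
    if "mount" in c:
        M=np.array(c["mount"]); P=P@M[:3,:3].T+M[:3,3]
        R=Ro.from_euler('xyz',s["tcp_rot"],degrees=True).as_matrix()
        return P@R.T+np.array(s["tool_pos"])
    return (P-np.array(c["t"]))@np.array(c["R"])
E
python3 - <<'E'
from h import *
s=sense(); print(s)
ims=[]
for n in ("scene","side"):
    s,p,d=snap(n); ims.append(p)
    for k in "lock open_mark key_mid key_tip stand_slot scale ribbon jar stamp".split():
        r=models.place_of(k,n); print(n,k,[(np.round(q["xyz"]).tolist(),round(q["confidence"],2)) for q in r[:2]])
for n,p in zip(("a","b"),ims): cv2.imwrite(f"pics/{n}.png",p[:,:,::-1])
s,p,d=snap("wrist","pics/w.png"); c=eyes.get_calibration("wrist");print(c)
E
```

```text
{'time': 0.0, 'joint_pos': array([ 6.70699010e+01,  7.51477694e+00,  8.53319976e+01, -4.25797485e-04,
        8.72595810e+01, -4.89211064e+00]), 'qd': array([-0.00608984,  0.02638885,  0.03622621,  0.10131908,  0.09449975,
        0.03157818]), 'joint_efforts': array([-8.32638452e-04, -5.69397891e+01, -5.00552201e+01, -4.41931425e-04,
        1.50749227e-02,  5.86022384e-05]), 'tool_pos': array([185.54237133, 570.00464058, 230.22181535]), 'tcp_rot': array([-1.79893996e+02, -8.64624033e-03,  1.61962024e+02]), 'ft_force': array([-0.13027927,  0.26054855, -0.10493444]), 'wrist_torque': array([-0.04768301,  0.04873497,  0.00010075]), 'grip_force': 0.0, 'finger_gap': 85.44194923185064}
scene lock [([441.0, -150.0, 66.0], 0.75), ([443.0, 133.0, 4.0], 0.71)]
scene open_mark [([446.0, -171.0, 57.0], 0.59), ([440.0, 140.0, 29.0], 0.38)]
scene key_mid [([440.0, 138.0, 33.0], 0.46)]
scene key_tip [([583.0, 21.0, 0.0], 0.57), ([440.0, 137.0, 3.0], 0.54)]
scene stand_slot [([444.0, 139.0, 29.0], 0.88)]
scene scale [([475.0, -213.0, -3.0], 0.75), ([451.0, 234.0, -0.0], 0.19)]
scene ribbon [([573.0
[... 342 characters left out ...]
stand_slot [([441.0, 139.0, 26.0], 0.95)]
side scale [([480.0, -219.0, -0.0], 0.55)]
side ribbon [([572.0, 210.0, -3.0], 0.62)]
side jar [([583.0, 22.0, 3.0], 0.92)]
side stamp []
{'intrinsics': array([[269.18646713,   0.        , 255.16420314],
       [  0.        , 269.18646713, 185.33685298],
       [  0.        ,   0.        ,   1.        ]]), 'mount': array([[-1.82105509e-03, -9.49642697e-01, -3.13329588e-01,
         8.06569790e+01],
       [ 9.99998153e-01, -1.53691841e-03, -1.15382777e-03,
        -2.84946285e-01],
       [ 6.14162101e-04, -3.13331111e-01,  9.49643743e-01,
        -1.42067137e+02],
       [ 0.00000000e+00,  0.00000000e+00,  0.00000000e+00,
         1.00000000e+00]])}
```

View pics/a.png

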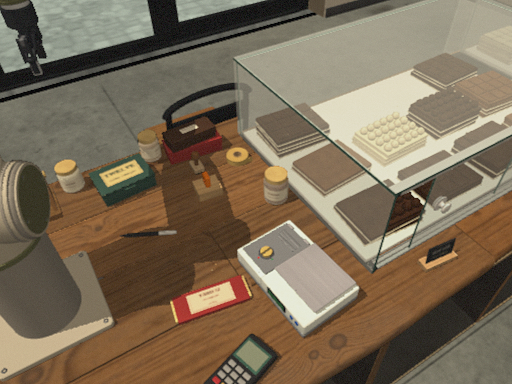

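The key stands upright at pixel (207,180) in its stand and the brass lock is at (266,252) on the scale. This agrees with the networks: stand at about (442,139), lock at about (443,-151). I'll go above the key to look closer.

Emit:
apply_moves([
  [-37.5,-33,0,0,0,0],
  [-37.5,-33,0,0,0,0],
  [-37.5,-33,0,0,0,0],
  [-37.5,-33,0,0,0,0],
  [-37.5,-33,0,0,0,0],
])

```text
time: 1.68
tool_pos: [313.6, 354.2, 231.5]
tcp_rot: [180.0, 0.0, 162.0]
ft_force: [0.3, -0.2, -0.2]
finger_gap: 85.0
grip_force: 0.0
```

Emit:
apply_moves([
  [-37.5,-33,0,0,0,0],
  [-37.5,-33,0,0,0,0],
  [-37.5,-33,0,0,0,0],
  [-37.5,-33,0,0,0,0],
  [-37.5,-33,0,0,0,0],
])

```text
time: 2.3
tool_pos: [440.9, 139.2, 231.6]
tcp_rot: [180.0, 0.0, 162.0]
ft_force: [0.5, 1.2, -0.2]
finger_gap: 85.4
grip_force: 0.0
```

Emit:
apply_moves([
  [0,0,5,0,0,0.18],
  [0,0,5,0,0,0.18],
  [0,0,5,0,0,0.18],
  [0,0,5,0,0,0.18],
  [0,0,5,0,0,0.18],
])

```text
time: 2.92
tool_pos: [440.2, 140.6, 206.3]
tcp_rot: [180.0, 0.0, 110.1]
ft_force: [-0.8, 0.4, -0.2]
finger_gap: 85.4
grip_force: 0.0
```

```bash
cat > look.py <<'E'
from h import *
s,p,d=snap("wrist","pics/w1.png"); print(s["time"],s["tool_pos"],s["tcp_rot"],s["joint_pos"])
for k in ("key_mid","stand_slot"):
    print(k,[(np.round(q["xyz"],1).tolist(),round(q["confidence"],2)) for q in models.place_of(k,"wrist")[:2]])
P=cloud("wrist",d,s)
hs=cv2.cvtColor(p,cv2.COLOR_RGB2HSV)
near=np.hypot(P[...,0]-441,P[...,1]-139)<60
m=near&(P[...,2]>57)&(P[...,2]<64)&(d>0)
m2=near&(P[...,2]>22)&(P[...,2]<30)
for n,mm in (("top",m),("stand",m2)):
    q=P[mm][:,:2].astype(np.float32); print(n,len(q),P[mm][:,2].mean() if len(q) else 0)
    if len(q)>5: print(cv2.minAreaRect(q),q.mean(0),q.min(0),q.max(0))
E
python3 look.py
```

```text
2.925 [440.19419598 140.60676469 206.25545759] [1.79984826e+02 2.89737317e-03 1.10053173e+02] [ 1.13536882e+01 -1.37210007e+01  1.08302933e+02 -5.70742615e-04
  8.54026296e+01 -8.69943967e+00]
key_mid [([439.2, 139.0, 34.1], 0.58)]
stand_slot [([438.1, 139.6, 24.5], 0.83)]
top 280 59.23907692312249
((440.0809020996094, 138.97569274902344), (27.416996002197266, 13.623544692993164), 82.23127746582031) [439.97528 139.2619 ] [432.3622  125.12331] [448.06985 152.63565]
stand 1920 25.607536498084375
((440.234130859375, 138.3871612548828), (56.46080017089844, 64.05914306640625), 83.34950256347656) [439.44278 140.55193] [405.1753  107.34528] [475.0903  169.88037]
```

View pics/w1.png

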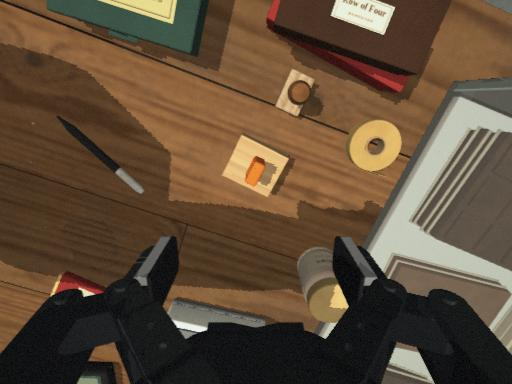

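Wrist view: the key's orange grip is at (256,171), standing in its stand at (256,165). The depth fit gives a top of 27.4 x 13.6 mm centred at (440.1,139.0), long axis at about 83°, z 59; the stand agrees. Descending over it.

Emit:
apply_moves([
  [-1.5,-0.6,28,0,0,0.094],
  [0,0,28,0,0,0.094],
  [0,0,28,0,0,0.094],
  [0,0,28,0,0,0.094],
  [0,0,23,0,0,0.094],
], fingers=45, grip_force=60)

```text
time: 3.7
tool_pos: [440.0, 139.0, 70.6]
tcp_rot: [-180.0, 0.0, 83.6]
ft_force: [-0.3, -0.8, 1.1]
finger_gap: 45.1
grip_force: 0.0
```

```bash
python3 look.py
```

```text
3.7 [440.02917167 139.00440975  70.5538248 ] [-1.79994865e+02  1.33146252e-03  8.35769130e+01] [ 1.11608370e+01 -6.06589502e+00  1.16367213e+02  3.00790449e-04
  6.97039798e+01  1.75838198e+01]
key_mid [([442.1, 138.5, 33.3], 0.9)]
stand_slot [([437.8, 138.6, 26.6], 0.56)]
top 805 59.17690976360595
((439.88134765625, 139.0794677734375), (27.38788604736328, 13.733470916748047), 82.81417846679688) [439.93283 139.8933 ] [431.7404  124.87335] [447.5682 153.1329]
stand 4833 25.522450103608325
((439.7947998046875, 138.5697021484375), (56.782440185546875, 64.48348999023438), 82.85867309570312) [440.4371  142.52193] [406.57755  106.928154] [474.84134 170.2266 ]
```

Emit:
apply_moves([
  [0,0,14,0,0,0.012],
  [0,0,13,0,0,0],
  [0,0,12.5,0,0,0],
  [0,0,0,0,0,0],
  [0,0,0,0,0,0],
])

```text
time: 4.47
tool_pos: [440.2, 139.0, 31.9]
tcp_rot: [-180.0, 0.0, 82.8]
ft_force: [0.7, -0.7, 0.6]
finger_gap: 45.2
grip_force: 0.0
```

Emit:
apply_moves([
  [0,0,0,0,0,0],
  [0,0,0,0,0,0],
  [0,0,0,0,0,0],
  [0,0,0,0,0,0],
  [0,0,0,0,0,0],
], fingers=0)

```text
time: 5.1
tool_pos: [440.7, 139.1, 32.4]
tcp_rot: [179.9, -0.0, 82.8]
ft_force: [0.0, -0.9, 6.1]
finger_gap: 13.3
grip_force: 59.1
```

```bash
python3 look.py; python3 -c "
from h import *;print(sense())"
```

```text
5.1 [440.70944299 139.12651785  32.40801533] [ 1.79934592e+02 -2.10861663e-02  8.27790106e+01] [ 1.11600680e+01 -2.59432755e+00  1.17583295e+02 -6.78899605e-04
  6.49423124e+01  1.83813565e+01]
key_mid [([443.2, 136.0, 33.5], 0.58)]
stand_slot [([438.9, 138.6, 26.8], 0.75)]
top 1639 59.56894634524692
((442.9573059082031, 142.68185424804688), (32.467315673828125, 31.246726989746094), 28.60225486755371) [440.79572 141.93237] [421.37265 124.69993] [461.01575 153.0737 ]
stand 4764 25.470696226345847
((440.01458740234375, 140.3252716064453), (53.598106384277344, 64.40967559814453), 83.07091522216797) [441.08014 151.40208] [405.36862 110.38296] [474.75497 170.24396]
{'time': 5.25, 'joint_pos': array([ 1.11626917e+01, -2.59316104e+00,  1.17580202e+02,  6.42613729e-04,
        6.49424165e+01,  1.83783733e+01]), 'qd': array([-0.07458736, -0.09289992,  0.04234392,  0.02942091,  0.05252764,
       -0.05052103]), 'joint_efforts': array([ 9.53427341e-03, -3.84119475e+01, -4.07946754e+01,  2.04575469e-02,
       -1.15719102e-01,  3.22092594e-03]), 'tool_pos': array([440.72989961, 139.15976173,  32.42436147]), 'tcp_rot': array([ 1.79933239e+02, -2.27941080e-02,  8.27840598e+01]), 'ft_force': array([-1.08194391, -0.08517784,  5.8195421 ]), 'wrist_torque': array([-0.05302367,  0.10319566, -0.01541017]), 'grip_force': 59.0849107503891, 'finger_gap': 12.778560401022947}
```

Emit:
apply_moves([
  [0,0,-8,0,0,0],
  [0,0,-20,0,0,0],
  [0,0,-35,0,0,0],
  [0,0,-45,0,0,0],
  [0,0,-45,0,0,0],
])

```text
time: 5.88
tool_pos: [439.5, 138.9, 186.1]
tcp_rot: [-180.0, 0.0, 82.8]
ft_force: [2.0, -0.3, -1.2]
finger_gap: 13.1
grip_force: 58.5
```

Emit:
apply_moves([
  [-45,6,0,0,0,0],
  [-57.5,7.6,0,0,0,0],
  [-57.5,7.6,0,0,0,0],
  [-57.5,7.6,0,0,0,0],
  [-57.5,7.6,0,0,0,0],
])

```text
time: 6.5
tool_pos: [441.2, -140.1, 185.1]
tcp_rot: [180.0, -0.0, 82.8]
ft_force: [1.5, 0.2, 0.7]
finger_gap: 12.9
grip_force: 58.5
```

```bash
cat > lock.py <<'E'
import sys
from h import *
f=sys.argv[1]
s,p,d=snap("wrist"); print(s["time"],s["tool_pos"],s["tcp_rot"],s["ft_force"],s["finger_gap"],s["joint_pos"])
L=None
for k in ("lock","open_mark","scale","key_tip"):
    r=models.place_of(k,"wrist"); print(k,[(np.round(q["xyz"],1).tolist(),round(q["confidence"],2)) for q in r[:2]])
    if k=="lock" and r: L=np.array(r[0]["xyz"])
P=cloud("wrist",d,s); np.savez("l.npz",P=P,p=p)
if L is None: L=np.array([443,-151,62])
near=(np.hypot(P[...,0]-L[0],P[...,1]-L[1])<22)&(d>0)
hd=near&(P[...,2]>60)&(P[...,2]<65)
q=P[hd].astype(np.float32); print("head",len(q),q.mean(0),cv2.minEnclosingCircle(q[:,:2]))
c,_=cv2.minEnclosingCircle(q[:,:2]); c=np.array(c)
sl=near&(np.hypot(P[...,0]-c[0],P[...,1]-c[1])<11)&(P[...,2]<59.5); print("slot",sl.sum())
if sl.sum()>5:
    q=P[sl][:,:2]; w,v=np.linalg.eigh(np.cov(q.T)); print(q.mean(0),np.sqrt(w),np.degrees(np.arctan2(v[1,1],v[0,1])))
hatch=(np.hypot(P[...,0]-c[0],P[...,1]-c[1])<120)&(abs(P[...,2]-54)<2)
q=P[hatch][:,:2].astype(np.float32); print("hatch",cv2.minAreaRect(q))
v,u=np.where(near); im=p[max(v.min()-40,0):v.max()+40,max(u.min()-40,0):u.max()+40,::-1]
cv2.imwrite(f,cv2.resize(im,None,fx=4,fy=4,interpolation=cv2.INTER_CUBIC)[:600,:800])
E
python3 lock.py pics/l1.png
```

```text
6.5 [ 441.15621091 -140.09889798  185.07413059] [ 1.79983490e+02 -2.90499541e-03  8.27850835e+01] [1.48009479 0.15591997 0.72837669] 12.879569037474667 [-2.39751316e+01 -1.28285345e+01  1.09778771e+02  7.59873820e-03
  8.30347923e+01 -1.67611353e+01]
lock [([441.6, -151.1, 62.1], 0.92)]
open_mark [([443.6, -170.3, 54.1], 0.81)]
scale [([477.8, -209.5, 0.9], 0.73)]
key_tip [([441.1, -142.2, 157.7], 0.78)]Traceback (most recent call last):
  File "lock.py", line 13, in <module>
    q=P[hd].astype(np.float32); print("head",len(q),q.mean(0),cv2.minEnclosingCircle(q[:,:2]))
                                                              ~~~~~~~~~~~~~~~~~~~~~~^^^^^^^^^
cv2.error: OpenCV(4.12.0) /io/opencv/modules/imgproc/src/shapedescr.cpp:201: error: (-215:Assertion failed) count >= 0 && (depth == CV_32F || depth == CV_32S) in function 'minEnclosingCircle'
```

Emit:
apply_moves([
  [-14,0,8,0,0,0],
  [-14,0,8,0,0,0],
  [-14,0,8,0,0,0],
  [-14,0,8,0,0,0],
  [0,0,0,0,0,0],
])

```text
time: 7.38
tool_pos: [433.8, -194.7, 151.7]
tcp_rot: [-179.9, -0.0, 82.7]
ft_force: [-0.0, 0.1, -0.5]
finger_gap: 13.3
grip_force: 58.5
```

```bash
sed -i 's/q=P\[hd\]\.astype(np.float32)/q=P[hd].astype(np.float32)/; s/minEnclosingCircle(q\[:,:2\])/minEnclosingCircle(np.ascontiguousarray(q[:,:2]))/g; s/\[:,:2\]\.astype(np.float32)$/[:,:2].astype(np.float32)/; s/cv2.minAreaRect(q)/cv2.minAreaRect(np.ascontiguousarray(q))/' lock.py; python3 lock.py pics/l1.png
```

```text
7.375 [ 433.84589113 -194.665371    151.71657274] [-1.79900721e+02 -3.60345265e-02  8.26921273e+01] [-0.00149096  0.11748505 -0.53017833] 13.337755932427653 [-3.03423903e+01 -9.04728784e+00  1.10050533e+02 -5.78930616e-03
  7.91022178e+01 -2.30334490e+01]
lock [([442.6, -148.1, 61.1], 0.85)]
open_mark [([442.6, -170.6, 54.7], 0.78)]
scale [([475.3, -211.6, -1.0], 0.67)]
key_tip [([433.8, -196.3, 123.4], 0.63), ([433.3, -198.0, 150.8], 0.43)]
head 548 [ 443.10953  -151.18564    62.014214] ((443.0859680175781, -151.4878387451172), 12.989013671875)
slot 134
[ 443.12403219 -152.16491165] [1.33397122 6.38930309] -171.45578622565296
hatch ((471.9406433105469, -152.1693878173828), (129.60635375976562, 89.927001953125), 4.471878528594971)
```

View pics/l1.png

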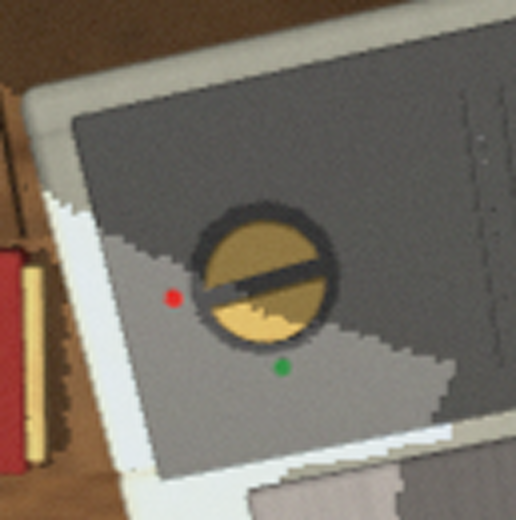

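The crop shows the brass head at (265,283). Its dark slot runs from (205,300) to (320,265), with the red mark at (173,298) and the green at (282,367). The slot is close to the scale's x axis, so I need a precise scale yaw and slot angle.

```bash
python3 - <<'E'
from h import *
z=np.load("l.npz");P,p=z["P"],z["p"].astype(int); c=np.array([443.1,-151.4])
near=np.hypot(P[...,0]-c[0],P[...,1]-c[1])<45
for n,m in (("red",(p[...,0]>p[...,1]+60)&(p[...,0]>p[...,2]+60)),("green",(p[...,1]>p[...,0]+40)&(p[...,1]>p[...,2]+20))):
    m=m&near&(abs(P[...,2]-54.5)<2); q=P[m].mean(0); print(n,m.sum(),q,np.degrees(np.arctan2(*(q[:2]-c)[::-1])),np.hypot(*(q[:2]-c)))
# scale outline from height>50
m=(abs(P[...,2]-57.5)<9)&(np.hypot(P[...,0]-475,P[...,1]+210)<160)
lab=cv2.connectedComponents(m.astype(np.uint8))[1]
v,u=np.unravel_index(np.argmin(np.where(m,np.hypot(P[...,0]-470,P[...,1]+140),1e9)),m.shape)
k=lab==lab[v,u]; q=np.ascontiguousarray(P[k][:,:2].astype(np.float32)); print(len(q),cv2.minAreaRect(q),q.min(0),q.max(0))
# -x edge: min x per y bin
for axis in (0,1):
    e=[]
    for b in np.arange(-180,-110,3) if axis==0 else np.arange(430,500,3):
        w=q[abs(q[:,1-axis]-b)<2]
        if len(w): e.append((b,w[:,0].min() if axis==0 else w[:,1].max()))
    e=np.array(e);f=np.polyfit(e[:,0],e[:,1],1);r=e[:,1]-np.polyval(f,e[:,0]);g=abs(r)<2
    f=np.polyfit(e[g,0],e[g,1],1);print(axis,np.degrees(np.arctan(f[0])),g.sum(),len(e))
# slot fit with varied depths
for zt in (60.5,59,57.5):
    sl=(np.hypot(P[...,0]-c[0],P[...,1]-c[1])<12.5)&(P[...,2]<zt);Q=P[sl][:,:2];w,V=np.linalg.eigh(np.cov(Q.T));print(zt,sl.sum(),Q.mean(0),np.degrees(np.arctan(V[1,1]/V[0,1])),P[sl][:,2].min())
E
```

```text
red 19 [ 422.21475832 -152.93320891   54.69835482] -175.80138441565228 20.94144335172912
green 15 [ 444.43664672 -171.76764904   54.68949554] -86.24529293543715 20.411461288471983
28200 ((477.9305114746094, -210.56747436523438), (147.38865661621094, 221.8184814453125), 4.698789596557617) [ 396.15958 -316.04797] [558.2993  -95.19445]
0 -4.779064214491778 24 24
1 4.146935553980757 24 24
60.5 160 [ 443.37364459 -152.2798539 ] 7.743850506081186 53.58352245649145
59 149 [ 443.13431624 -152.11491489] 8.732873681418923 53.58352245649145
57.5 141 [ 443.26897659 -151.98899285] 8.391593550896484 53.58352245649145
```

Emit:
apply_moves([
  [14.7,1.3,0,0,0,0],
  [14.7,1.3,0,0,0,0],
  [14.7,1.3,0,0,0,0],
  [0,0,5,0,0,0.185],
  [0,0,5,0,0,0.185],
])

```text
time: 8.25
tool_pos: [444.4, -149.5, 142.8]
tcp_rot: [180.0, -0.0, 61.3]
ft_force: [-0.4, 0.2, -0.5]
finger_gap: 12.9
grip_force: 58.6
```

Emit:
apply_moves([
  [0,0,7,0,0,0.185],
  [0,0,7,0,0,0.185],
  [0,0,7,0,0,0.185],
  [0,0,7,0,0,0.185],
  [0,0,0,0,0,0.185],
])

```text
time: 8.88
tool_pos: [443.8, -149.5, 114.1]
tcp_rot: [-180.0, 0.1, 8.3]
ft_force: [0.3, -0.2, -0.4]
finger_gap: 12.8
grip_force: 58.6
```

```bash
python3 - <<'E'
from h import *
s,p,d=snap("wrist"); print(s["time"],s["tool_pos"],s["tcp_rot"],s["ft_force"],s["joint_pos"])
for k in ("lock","key_tip","key_mid"):
    print(k,[(np.round(q["xyz"],1).tolist(),round(q["confidence"],2)) for q in models.place_of(k,"wrist")[:2]])
P=cloud("wrist",d,s);np.savez("l.npz",P=P,p=p,d=d)
hd=(np.hypot(P[...,0]-443,P[...,1]+151)<20)&(abs(P[...,2]-62)<1.5)&(d>0)
q=np.ascontiguousarray(P[hd][:,:2].astype(np.float32)); print("head",len(q),cv2.minEnclosingCircle(q) if len(q) else 0)
bl=(np.hypot(P[...,0]-443,P[...,1]+151)<20)&(P[...,2]>76)&(P[...,2]<s["tool_pos"][2]-8)&(d>0)
print("blade",bl.sum(),P[bl].mean(0) if bl.any() else 0, P[bl].min(0),P[bl].max(0))
im=p[150:300,176:336,::-1]; cv2.imwrite("pics/k1.png",cv2.resize(im,None,fx=4,fy=4,interpolation=cv2.INTER_CUBIC))
s2,p2,d2=snap("side"); c=eyes.get_calibration("side"); X=np.array(c["intrinsics"])@(np.array(c["R"])@[443,-151,62]+c["t"]); u,v=(X[:2]/X[2]).astype(int); print(u,v,X[2])
E
```

```text
8.875 [ 443.76698917 -149.46064421  114.10001947] [-1.79958336e+02  5.71340189e-02  8.28044894e+00] [ 0.31387588 -0.16263052 -0.36910588] [-2.48936699e+01 -8.09206716e+00  1.13301436e+02  3.74050410e-03
  7.48612513e+01  5.68249229e+01]
lock [([442.2, -149.3, 58.1], 0.6)]
key_tip [([442.0, -150.4, 86.9], 0.68)]
key_mid [([443.0, -150.0, 114.2], 0.92)]
head 549 ((442.8153991699219, -151.47601318359375), 13.115873336791992)
blade 23 [ 451.66615195 -148.56382414   94.44468917] [ 450.58634881 -149.70526358   87.80319543] [ 452.32860694 -147.56348941   99.73360594]
298 177 1057.9247931113264
```

View pics/k1.png

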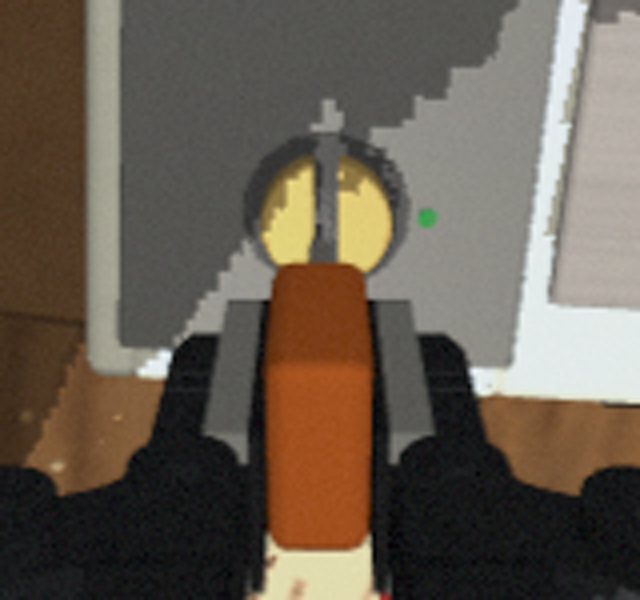

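The crop shows the slot running nearly vertical, from (328,140) to (322,260). That is almost parallel to the blade, with the key centred at col 320 and the slot about 2 mm to its right. Refining the angle.

```bash
python3 - <<'E'
from h import *
z=np.load("l.npz");P=z["P"];p=z["p"]; c=np.array([443.0,-151.48])
T=np.array([443.77,-149.46,0])
r=np.hypot(P[...,0]-c[0],P[...,1]-c[1])
for zt in (60.5,59,57.5):
    sl=(r<12)&(P[...,2]<zt);Q=P[sl][:,:2];w,V=np.linalg.eigh(np.cov(Q.T));print(zt,sl.sum(),Q.mean(0),np.degrees(np.arctan(V[1,1]/V[0,1])))
# per-x walls
a=np.radians(8.28); ex=np.array([np.cos(a),np.sin(a)]);ey=np.array([np.sin(a),-np.cos(a)])
A=(P[...,:2]-T[:2])@ex;B=(P[...,:2]-T[:2])@ey
hd=(r<13)&(abs(P[...,2]-62)<1)
for x in range(-4,13,2):
    k=hd&(abs(A-x)<1); b=np.sort(B[k])
    if len(b)>3:
        g=np.argmax(np.diff(b)); print(x,np.round([b[g],b[g+1],(b[g]+b[g+1])/2],2))
E
```

```text
60.5 145 [ 444.73152889 -151.44268223] 11.086263467538037
59 142 [ 444.6947224  -151.44919447] 10.585925247376766
57.5 142 [ 444.6947224  -151.44919447] 10.585925247376766
-4 [-0.85  4.63  1.89]
-2 [-0.85  4.61  1.88]
0 [-0.84  4.59  1.88]
2 [-0.83  4.57  1.87]
4 [-0.83  4.58  1.87]
6 [-0.82  4.56  1.87]
8 [-0.81  4.56  1.87]
10 [-0.81  4.55  1.87]
```

Emit:
apply_moves([
  [-1,1.7,6,0,0,0],
  [0,0,8,0,0,0],
  [0,0,8,0,0,0],
  [0,0,2,0,0,0],
  [0,0,0,0,0,0],
])

```text
time: 9.75
tool_pos: [443.1, -152.4, 90.5]
tcp_rot: [-180.0, 0.0, 8.6]
ft_force: [-0.7, 0.1, -0.7]
finger_gap: 13.1
grip_force: 58.6
```

Emit:
apply_moves([
  [0,0,1,0,0,0],
  [0,0,1,0,0,0],
  [0,0,1,0,0,0],
  [0,0,1,0,0,0],
  [0,0,0,0,0,0],
])

```text
time: 10.38
tool_pos: [444.1, -152.9, 87.9]
tcp_rot: [179.9, -0.1, 8.6]
ft_force: [-0.9, 0.9, 7.4]
finger_gap: 13.3
grip_force: 59.9
```

Emit:
apply_moves([
  [0,0,-3,0,0,0],
  [0,-1.3,0,0,0,0],
  [0,0,0,0,0,0],
  [0,0,0,0,0,0],
  [0,0,0,0,0,0],
])

```text
time: 11.0
tool_pos: [443.0, -151.1, 89.6]
tcp_rot: [-180.0, 0.0, 8.6]
ft_force: [-0.1, 0.6, -0.3]
finger_gap: 12.7
grip_force: 58.8
```

```bash
python3 - <<'E'
from h import *
a=[]
for i in range(4):
    s,p,d=snap("wrist"); a.append(np.r_[s["tool_pos"],s["tcp_rot"]])
print(np.round(a,2),s["ft_force"])
P=cloud("wrist",d,s);T=a[-1][:2];g=np.radians(a[-1][5]); ex=np.array([np.cos(g),np.sin(g)]);ey=np.array([np.sin(g),-np.cos(g)])
A=(P[...,:2]-T)@ex;B=(P[...,:2]-T)@ey;r=np.hypot(P[...,0]-443,P[...,1]+151.5)
hd=(r<13.5)&(abs(P[...,2]-62)<1)
for x in range(-4,13,2):
    k=hd&(abs(A-x)<1); b=np.sort(B[k])
    if len(b)>3:
        q=np.argmax(np.diff(b)); print(x,np.round([b[0],b[q],b[q+1],b[-1],(b[q]+b[q+1])/2],2))
im=p[150:300,176:336,::-1]; cv2.imwrite("pics/k2.png",cv2.resize(im,None,fx=4,fy=4,interpolation=cv2.INTER_CUBIC))
bl=(abs(A-8)<4)&(abs(B)<6)&(P[...,2]>63.5)&(P[...,2]<82)&(d>0); print("blade",bl.sum(),A[bl].mean(),B[bl].min(),B[bl].max(),P[bl][:,2].min())
E
```

```text
[[ 4.4301e+02 -1.5114e+02  8.9640e+01 -1.7999e+02  1.0000e-02  8.5800e+00]
 [ 4.4302e+02 -1.5119e+02  8.9690e+01 -1.7999e+02  1.0000e-02  8.5800e+00]
 [ 4.4306e+02 -1.5120e+02  8.9720e+01 -1.7999e+02  1.0000e-02  8.5800e+00]
 [ 4.4311e+02 -1.5123e+02  8.9770e+01 -1.8000e+02  0.0000e+00  8.5800e+00]] [ 0.10563052  0.3118902  -0.5597748 ]
-4 [-11.9   -8.38   8.98  11.87   0.3 ]
-2 [-12.5   -8.34   8.94  12.47   0.3 ]
0 [-12.53  -7.64   7.59  12.43  -0.02]
2 [-12.44  -2.78   2.74  12.42  -0.02]
4 [-11.75  -2.77   2.72  11.67  -0.02]
6 [-11.01  -2.76   2.73  11.65  -0.02]
8 [-1.030e+01 -2.740e+00  2.710e+00  1.028e+01 -1.000e-02]
10 [-8.86 -2.72  2.7   8.2  -0.01]
12 [-6.12 -2.72  2.71  6.13 -0.01]
blade 25 8.089609571383612 -0.6890441957479436 5.398954752408985 63.540135602534235
```

View pics/k2.png

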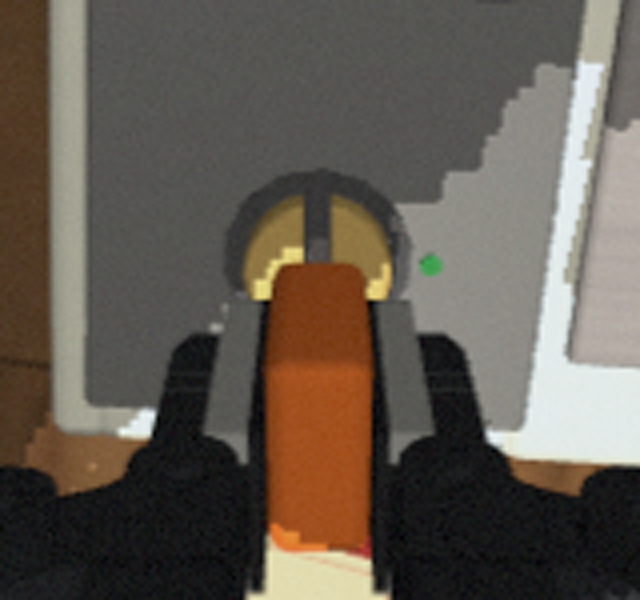

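The slot, at crop col 317, is now centred and parallel with the key at col 319. The depth fit puts it 0.02 mm to the side. Lowering gently.

Emit:
apply_moves([
  [0,0,1,0,0,0],
  [0,0,1,0,0,0],
  [0,0,1,0,0,0],
  [0,0,1,0,0,0],
  [0,0,0,0,0,0],
])

```text
time: 11.82
tool_pos: [443.0, -151.2, 85.7]
tcp_rot: [-180.0, 0.0, 8.6]
ft_force: [0.2, 0.6, -0.6]
finger_gap: 13.1
grip_force: 58.8
```

Free entry: the tip is about 2.7 mm in with no force. Going further.

Emit:
apply_moves([
  [0,0,1,0,0,0],
  [0,0,1,0,0,0],
  [0,0,0.8,0,0,0],
  [0,0,0,0,0,0],
  [0,0,0,0,0,0],
])

```text
time: 12.45
tool_pos: [443.1, -151.2, 83.0]
tcp_rot: [180.0, -0.0, 8.6]
ft_force: [-0.2, 0.9, -0.8]
finger_gap: 13.3
grip_force: 58.8
```

Emit:
apply_moves([
  [0,0,0.3,0,0,-0.08],
  [0,0,0,0,0,-0.12],
  [0,0,0,0,0,-0.14],
  [0,0,0,0,0,-0.14],
  [0,0,0,0,0,-0.14],
])

```text
time: 13.08
tool_pos: [443.1, -151.1, 82.7]
tcp_rot: [-180.0, -0.0, 44.4]
ft_force: [0.5, -0.7, -0.3]
finger_gap: 12.9
grip_force: 58.6
```

```bash
python3 -c "
from h import *;s=sense();print(s['wrist_torque'],s['ft_force'],s['tool_pos'],s['tcp_rot'],s['joint_pos'])"
```

```text
[ 0.0797393   0.05740558 -0.14001206] [ 0.53214739 -0.67343229 -0.25518964] [ 443.06505513 -151.07089402   82.69782533] [-1.79984178e+02 -7.01713766e-03  4.43651215e+01] [-2.51165372e+01 -5.93207262e+00  1.14853799e+02  1.28088052e-02
  7.10906326e+01  2.05141881e+01]
```

Resisting torque of 0.14 N m, no side force: the lock is turning. Continuing.

Emit:
apply_moves([
  [0,0,0,0,0,-0.16],
  [0,0,0,0,0,-0.16],
  [0,0,0,0,0,-0.16],
  [0,0,0,0,0,-0.16],
  [0,0,0,0,0,-0.14],
])

```text
time: 13.7
tool_pos: [443.1, -151.2, 82.8]
tcp_rot: [180.0, -0.0, 89.1]
ft_force: [-0.8, 0.1, 0.1]
finger_gap: 13.1
grip_force: 58.6
```

```bash
python3 - <<'E'
from h import *
s,p,d=snap("wrist")
print(s['wrist_torque'],s['ft_force'],s['tool_pos'],s['tcp_rot'])
im=p[150:300,176:336,::-1]; cv2.imwrite("pics/k3.png",cv2.resize(im,None,fx=4,fy=4,interpolation=cv2.INTER_CUBIC))
E
```

```text
[ 0.03650376 -0.00490974 -0.09183156] [-0.79635172  0.09262702  0.07507278] [ 443.14783182 -151.17721591   82.76973837] [ 1.79994665e+02 -4.86825272e-03  8.90700365e+01]
```

View pics/k3.png

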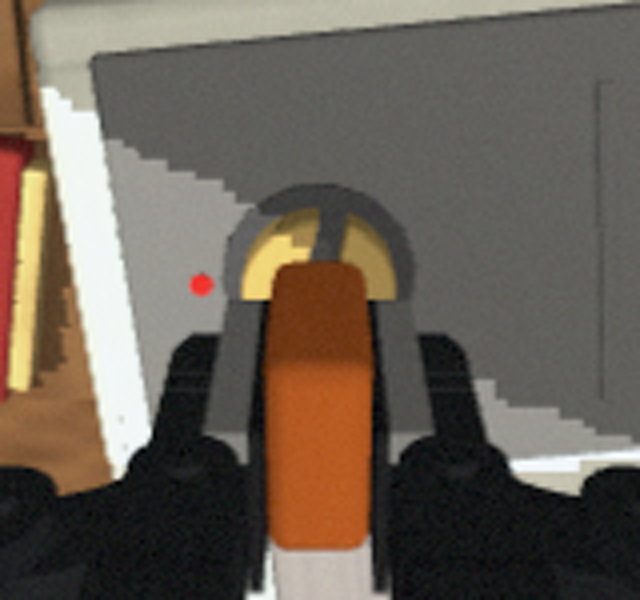

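The slot, at about (328,240), lags the blade by about 9° clockwise (the play). That puts it near 1.32 rad, so I'll turn 0.12 rad more for margin.

Emit:
apply_moves([
  [0,0,0,0,0,-0.06],
  [0,0,0,0,0,-0.06],
  [0,0,0,0,0,0],
  [0,0,0,0,0,0],
  [0,0,0,0,0,0],
])

```text
time: 14.38
tool_pos: [443.2, -151.2, 82.7]
tcp_rot: [180.0, -0.0, 95.6]
ft_force: [0.5, 0.1, -0.6]
finger_gap: 13.0
grip_force: 58.6
```

```bash
python3 -c "
from h import *;s=sense();print(s['wrist_torque'],s['ft_force'],s['tool_pos'],s['tcp_rot'])"
```

```text
[ 0.13258366 -0.05574229 -0.07283465] [ 0.45455622  0.06020578 -0.62330247] [ 443.15882345 -151.19514527   82.71840961] [ 1.79993822e+02 -6.77189479e-04  9.56007933e+01]
```

Emit:
apply_moves([
  [0,0,0,0,0,0.06],
  [0,0,-5,0,0,0],
  [0,0,-12,0,0,0],
  [0,0,-35,0,0,0],
  [0,0,-50,0,0,0],
])

```text
time: 15.0
tool_pos: [441.8, -150.7, 185.1]
tcp_rot: [-179.8, -0.1, 92.3]
ft_force: [1.7, -0.4, -1.2]
finger_gap: 13.2
grip_force: 58.8
```

Emit:
apply_moves([
  [0,0,-25,0,0,0],
  [0,0,0,0,0,0],
  [0,0,0,0,0,0],
  [0,0,0,0,0,0],
  [0,0,0,0,0,0],
])

```text
time: 15.62
tool_pos: [442.5, -150.9, 208.5]
tcp_rot: [-179.9, -0.1, 92.2]
ft_force: [-0.1, -0.2, -0.4]
finger_gap: 12.8
grip_force: 58.8
```

Emit:
apply_moves([
  [0,0,0,0,0,0],
  [0,0,0,0,0,0],
  [0,0,0,0,0,0],
  [0,0,0,0,0,0],
  [0,0,0,0,0,0],
])

```text
time: 16.25
tool_pos: [443.1, -151.2, 209.7]
tcp_rot: [180.0, 0.0, 92.2]
ft_force: [-0.2, -0.3, -1.0]
finger_gap: 13.1
grip_force: 58.8
```

```bash
python3 - <<'E'
from h import *
s,p,d=snap("wrist","pics/k4.png")
print(s['time'],s['ft_force'],s['tool_pos'],s['tcp_rot'],s['finger_gap'],s['joint_pos'])
P=cloud("wrist",d,s)
for x in (405,415,425,440,470,500,520): 
    k=(abs(P[...,0]-x)<4)&(abs(P[...,1]+125)<6)&(d>0)&(P[...,2]<150); print(x,np.median(P[k][:,2]) if k.any() else None)
E
```

```text
16.25 [-0.23835726 -0.34471868 -0.96410141] [ 443.11556607 -151.21568895  209.74079308] [1.79997000e+02 7.49331049e-04 9.22331954e+01] 13.120722868686704 [-2.51210985e+01 -1.27939804e+01  1.07154252e+02  7.14904268e-04
  8.56367194e+01 -2.73543483e+01]
405 49.642646600443385
415 89.80744206453457
425 87.25259021051687
440 82.38970692335151
470 73.1543219580702
500 64.25093020832247
520 57.90760732373852
```

View pics/k4.png

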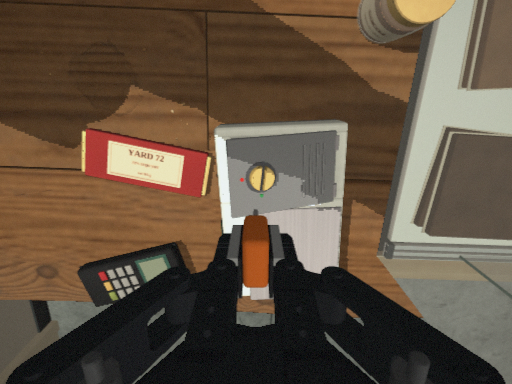

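The picture shows the lock slot pointing to the green mark at (262,180). Depth shows the hatch front risen to about 90 mm, so it is free and opening. Returning the key.

Emit:
apply_moves([
  [58,1.7,0,0,0,0],
  [58,1.7,0,0,0,0],
  [58,1.7,0,0,0,0],
  [58,1.7,0,0,0,0],
  [58,1.8,0,0,0,0],
])

```text
time: 16.92
tool_pos: [440.2, 140.8, 210.0]
tcp_rot: [179.9, -0.0, 92.2]
ft_force: [1.5, -0.0, -0.8]
finger_gap: 12.9
grip_force: 58.8
```

Emit:
apply_moves([
  [0,0,20,0,0,0.064],
  [0,0,35,0,0,0.05],
  [0,0,40,0,0,0.05],
  [0,0,35,0,0,0],
  [0,0,12,0,0,0],
])

```text
time: 17.55
tool_pos: [438.6, 138.6, 65.4]
tcp_rot: [-179.8, 0.1, 82.8]
ft_force: [-0.5, 0.1, -1.0]
finger_gap: 13.0
grip_force: 58.8
```

Emit:
apply_moves([
  [0,0,0,0,0,0],
  [0,0,0,0,0,0],
  [0,0,0,0,0,0],
  [0,0,0,0,0,0],
  [0,0,0,0,0,0],
])

```text
time: 18.18
tool_pos: [440.6, 139.0, 68.1]
tcp_rot: [180.0, -0.0, 82.8]
ft_force: [-0.1, -0.4, -0.2]
finger_gap: 13.2
grip_force: 58.8
```

```bash
python3 - <<'E'
from h import *
s,p,d=snap("wrist")
print(s['time'],s['ft_force'],s['tool_pos'],s['tcp_rot'])
P=cloud("wrist",d,s)
m=(np.hypot(P[...,0]-440,P[...,1]-139)<60)&(abs(P[...,2]-26)<4)
q=np.ascontiguousarray(P[m][:,:2].astype(np.float32)); print(cv2.minAreaRect(q))
sl=(np.hypot(P[...,0]-440,P[...,1]-139)<16)&(P[...,2]<22)&(d>0); print("slot",sl.sum(),P[sl].min(0) if sl.any() else 0,P[sl].max(0) if sl.any() else 0)
for k in ("stand_slot","key_tip"): print(k,[(np.round(q["xyz"],1).tolist(),round(q["confidence"],2)) for q in models.place_of(k,"wrist")[:2]])
im=p[110:300,156:356,::-1]; cv2.imwrite("pics/k5.png",cv2.resize(im,None,fx=3,fy=3,interpolation=cv2.INTER_CUBIC))
E
```

```text
18.175 [-0.06106706 -0.3644783  -0.20301412] [440.63832616 138.95736143  68.08229926] [ 1.79964297e+02 -1.11409844e-02  8.28402839e+01]
((439.9181823730469, 138.5625762939453), (56.555999755859375, 64.1293716430664), 83.27550506591797)
slot 146 [435.31396464 126.82077654   2.22995018] [443.59693623 141.2669907    9.88953512]
stand_slot [([439.4, 136.2, 24.4], 0.75)]
key_tip [([439.2, 139.2, 41.8], 0.92), ([439.1, 137.0, 26.0], 0.6)]
```

View pics/k5.png

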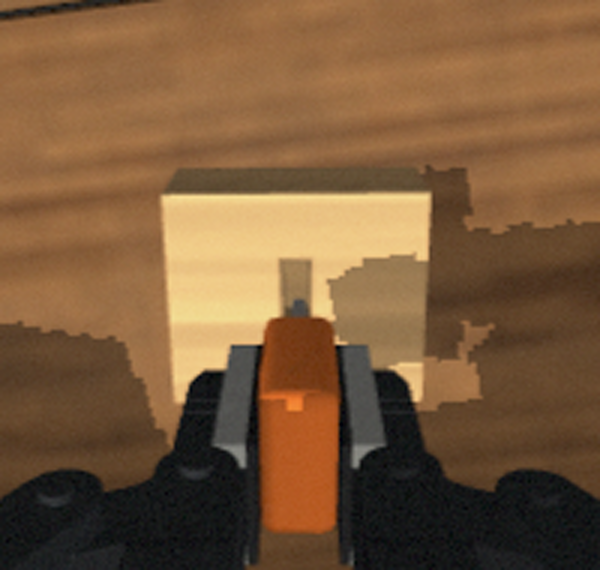

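The crop shows the stand slot at cols 280-312 (centre 296) and the blade at col 299, aligned to within 0.6 mm. Lowering.

Emit:
apply_moves([
  [0,-0.5,6,0,0,0],
  [0,0,6,0,0,0],
  [0,0,6,0,0,0],
  [0,0,6,0,0,0],
  [0,0,4,0,0,0],
])

```text
time: 18.95
tool_pos: [439.6, 138.9, 39.1]
tcp_rot: [-180.0, 0.0, 82.8]
ft_force: [0.2, 0.2, -0.5]
finger_gap: 13.0
grip_force: 58.8
```

Emit:
apply_moves([
  [0,0,2,0,0,0],
  [0,0,2,0,0,0],
  [0,0,1.5,0,0,0],
  [0,0,1,0,0,0],
  [0,0,0,0,0,0],
])

```text
time: 19.58
tool_pos: [439.9, 139.0, 33.2]
tcp_rot: [180.0, 0.0, 82.8]
ft_force: [-0.1, 0.0, 0.0]
finger_gap: 13.4
grip_force: 58.8
```

Emit:
apply_moves([
  [0,0,0.5,0,0,0],
  [0,0,0.5,0,0,0],
  [0,0,0.5,0,0,0],
  [0,0,0,0,0,0],
  [0,0,0,0,0,0],
])

```text
time: 20.2
tool_pos: [440.0, 139.0, 32.4]
tcp_rot: [180.0, 0.0, 82.8]
ft_force: [-4.0, -0.5, 8.0]
finger_gap: 13.0
grip_force: 60.1
```

Seated: 8 N of contact at the home height of 32.4. Release and retreat upward.

Emit:
apply_moves([
  [0,0,0,0,0,0],
  [0,0,0,0,0,0],
  [0,0,0,0,0,0],
  [0,0,0,0,0,0],
  [0,0,0,0,0,0],
], fingers=45)

```text
time: 20.82
tool_pos: [439.9, 139.0, 31.6]
tcp_rot: [-180.0, 0.0, 82.8]
ft_force: [0.5, 0.1, -0.3]
finger_gap: 45.2
grip_force: 0.0
```

Emit:
apply_moves([
  [0,0,-10,0,0,0],
  [0,0,-25,0,0,0],
  [0,0,-40,0,0,0],
  [0,0,-45,0,0,0],
  [0,0,-45,0,0,0],
])

```text
time: 21.45
tool_pos: [439.7, 139.0, 198.9]
tcp_rot: [180.0, -0.0, 82.8]
ft_force: [0.8, -0.3, -0.1]
finger_gap: 44.9
grip_force: 0.0
```

Emit:
apply_moves([
  [0,0,0,0,0,0],
  [0,0,0,0,0,0],
  [0,0,0,0,0,0],
  [0,0,0,0,0,0],
  [0,0,0,0,0,0],
])

```text
time: 22.08
tool_pos: [439.5, 138.9, 196.0]
tcp_rot: [-179.9, 0.0, 82.8]
ft_force: [0.4, 1.4, 0.2]
finger_gap: 44.9
grip_force: 0.0
```

```bash
python3 look.py; python3 - <<'E'
from h import *
s,p,d=snap("side"); P=cloud("side",d,s)
for x in (410,440,470,520):
    k=(abs(P[...,0]-x)<5)&(abs(P[...,1]+125)<10)&(d>0); print(x,np.median(P[k][:,2]) if k.any() else None)
for k in "ribbon jar stamp".split():
    for n in ("scene","side"):
        if n=="scene": eyes.snapshot(n)
        print(k,n,[(np.round(q["xyz"]).tolist(),round(q["confidence"],2)) for q in models.place_of(k,n)[:1]])
E
```

```text
22.075 [439.51003462 138.87008867 195.98246276] [-1.79927414e+02  2.38747610e-02  8.28359489e+01] [ 1.11570262e+01 -1.34710899e+01  1.09171517e+02  1.52972345e-04
  8.43759844e+01  1.83210773e+01]
key_mid [([440.3, 138.2, 32.1], 0.86)]
stand_slot [([437.9, 138.3, 25.8], 0.86)]
top 297 59.27306999626883
((439.8964538574219, 138.7474822998047), (26.080347061157227, 13.153494834899902), 82.39676666259766) [439.99017 139.05937] [431.92978  125.239784] [447.50684 152.02226]
stand 2082 25.61952609281684
((440.139892578125, 138.50477600097656), (56.076072692871094, 64.01439666748047), 83.10785675048828) [440.4439  140.65746] [405.91495 107.20087] [474.45148 169.94254]
410 49.45466528943302
440 117.0093811034225
470 97.47759665150954
520 64.15732160824207
ribbon scene [([441.0, -152.0, 67.0], 0.71)]
ribbon side [([572.0, 214.0, -6.0], 0.68)]
jar scene [([584.0, 22.0, 1.0], 0.95)]
jar side [([582.0, 19.0, -0.0], 0.9)]
stamp scene [([453.0, 233.0, -1.0], 0.72)]
stamp side [([571.0, 213.0, -2.0], 0.43)]
```

View pics/w1.png

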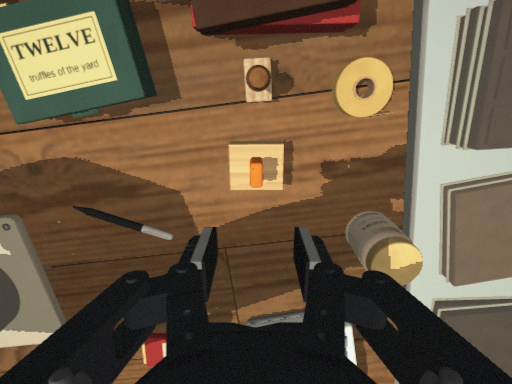

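The key stands upright at (257,172) in its stand. Its top is at 59.3 mm, as at the start, so it is home. The stamp, ribbon and jar have not moved, and the hatch is fully open.

```bash
python3 -c "
from h import *;print(job.hand_in())"
```

```text
the job is handed in; nothing more can be done
None
```

The lock was turned and the hatch popped fully open; the key is back upright and fully home in its stand, the ribbon roll, jar and stamp were not moved, and the job was handed in at about 22 s (no verdict was returned).

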